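# Slide a finished picture panel out of the clamp board

## Task

The picture panel has dried in the clamp board: swing the hinged clamp bar up and over until it rests open, without dragging the panel while it is clamped. Then slide the panel flat along the clamp board, without lifting or tipping it, onto the cork drying board at one end, so that it lies straight and wholly on the cork, roughly in the middle. Finally lower the bar gently all the way back down, not letting it drop, and leave the pencils, glue, tape and the other things alone.

Things in the scene. Friction and masses are not known exactly. Their poses are not given: they have to be found in the camera images.
- clamp_board: Fixed plywood clamp board, 140 mm (its x) by 220 mm (its y); origin at the centre of its underside, z up, x away from the robot (give or take its yaw) towards the bar's hinge. Channel floor 20 mm above the table; guide strips 12 mm wide, 6 mm tall at x = +-59 mm leave a channel 106 mm wide along y, open at both ends. The bar crosses it at y = 0; two hinge lugs at the far side are 50 mm high.
- bar_hinge (a point): Point on the hinge axis of the clamp bar, 75 mm towards +x of the clamp board's origin and 37 mm above the table; the axis runs along the clamp board's y.
- bar_handle (a point): Centre of the T handle on the bar's free end, robot side: a black round grip 14 mm in diameter, 120 mm long, parallel to the clamp board's y (60 mm either side; the middle 26 mm is a bracket). Closed, it lies 170 mm towards -x of the hinge axis and 25 mm above it (62 mm above the table), nothing but table under it; it moves on an arc about the hinge.
- clamp_bar (a joint): Angle (rad) of the clamp bar, steel, 186 x 36 x 10 mm, 0.4 kg, rubber pad beneath. About 0: closed, lying on the panel; grows as the handle rises and swings away from the robot; 1.7: stop, a little past upright. No spring: let go well below upright it falls shut; let go between about 1.55 and 1.7 it rests open. With no panel below it closes to a stop at -0.03.
- panel: Loose flat plywood panel with a painted picture, 100 mm (its x) by 130 mm (its y), 8 mm thick, about 90 g, origin at the centre of its underside, z up. It lies in the channel under the clamp bar, its long side along the channel, and sticks out about 45 mm on either side of the bar. It slides freely once the bar is up.
- drying_board: Fixed cork board, 150 mm (its x) by 170 mm (its y), origin at the centre of its underside, axes parallel to the clamp board's; cork top 18.5 mm above the table (1.5 mm below the channel floor). Side strips 12 mm wide rise 7 mm above the cork at x = +-69 mm; both y ends are open. It stands in line with the channel past the clamp board's +y or -y end, after a gap of 10 to 30 mm.
- pencil_tray: Fixed grey open tray with pencils, 120 by 150 mm, 30 mm tall, origin at the centre of its underside; it stands beyond the other end of the clamp board.
- glue_stick: Loose white glue stick standing on the table, 29 mm in diameter, 90 mm tall, origin at the centre of its underside. To be left alone.
- tape_roll: Loose clear roll of tape lying flat, 90 mm in diameter, 22 mm tall, origin at the centre of its underside. To be left alone.
- pencil_pot: Loose white pot of pencils, 74 mm in diameter, 90 mm tall with pencils up to 170 mm, origin at the centre of its underside. To be left alone.
Things that resemble listed ones, but are neither listed nor needed, are in the scene too. Of the things like the panel, leave any that is pink; of the rest the larger one is meant.

How it is judged (in metres and radians):
On the way, in this order (a step that is already met when the one before it is completed fails the run):
1. the clamp bar is swung up and open (over 1.4 rad) with the panel still where it was clamped (within 15 mm) (value of joint clamp_bar above 1.4 rad and distance of panel from where it was at the start of the episode below 0.015 m), for 0.2 s.
2. the panel lies wholly on the cork drying board while the bar is still up (over 1.0 rad) (value of joint clamp_bar above 1 rad and y of panel in the frame of drying_board between -0.02 and 0.02 m and x of panel in the frame of drying_board between -0.02 and 0.02 m), for 0.2 s.
At the end, for the whole second after the job is handed in: The clamp bar is fully down again (below 0.03 rad), and the panel lies at rest, flat (within 0.05 rad), on the cork of the drying board: its centre within 20 mm of the board's centre in both directions (so that it is wholly on the cork) and its long side within 0.17 rad of the board's (value of joint clamp_bar below 0.03 rad and y of panel in the frame of drying_board between -0.02 and 0.02 m and x of panel in the frame of drying_board between -0.02 and 0.02 m and z of panel in the frame of drying_board between 0.015 and 0.023 m and angle between the y axis of panel and the y axis of drying_board, either way round below 0.17 rad and angle between panel's own z axis and vertical below 0.05 rad and linear speed of panel below 0.01 m/s); the robot touches nothing.
It fails at once if the panel is lifted (origin over 45 mm above the table) instead of slid (height (world z) of panel above 0.045 m).
It fails at once if the panel is tipped by more than 0.35 rad (angle between panel's own z axis and vertical above 0.35 rad).
It fails at once if the bar is dropped or slammed (falls faster than 3 rad/s) (velocity of joint clamp_bar below -3 rad/s).
It fails at once if the glue stick, tape roll or pencil pot is moved more than 30 mm (distance of any of glue_stick, tape_roll, pencil_pot from where it was at the start of the episode above 0.03 m).
It also fails if it takes over 72 s, if anything falls off the work surface, if the arm or the gripper's body presses on something with over 40 N, if the wrist force passes 120 N, or if a joint passes its speed limit or range.

## Robot

A 6-joint arm with a two-finger parallel gripper is mounted at the origin on the work surface. World frame = base frame: x ahead of the robot, y to its left, z up, the work surface at z = 0. Lengths are in mm, angles in rad, forces in N, time in s.
With the tool pointing down it reaches from about 275 to 750 mm from the base axis. Payload 10.2 kg.
Tool frame: the origin (TCP) lies at the very end of the fingers, on their centre line; the grasp point (between the pads) lies 19 mm behind it; z points along the fingers, y is the direction in which the jaws open and shut (so a half turn about z gives the same grasp; the last joint's range is limited). The gripper opens to 85 mm and grips with 20 to 120 N. Pads are 22 mm wide; open, the fingers measure 114 mm over their backs; the gripper's body (76 mm by 85 mm) begins 54 mm behind the grasp point. The pads swing forward as they close: fully open they stand 13 mm farther back than shut.
Start: joints at [1.037, 0.313, 1.498, -0, 1.331, -0.223], TCP at [160.569, 499.849, 231.294] pointing down, gripper open.
Joint ranges: [-2.94, 2.94], [-0.97, 2.17], [0.19, 2.56], [-1.23, 4.37], [0.02, 3.11], [-2.88, 2.88]. Speed limits (rad/s): [2.39, 2.39, 3.01, 3.14, 3.14, 3.14].

## Interface

Orientations are given as a unit quaternion [w, x, y, z].
In Python, from rig import sensors, imaging, ctrl gives the robot as it stands.
- The arm moves only by the shell command python3 -m creep 'ROWS' [FORCE]. ROWS is JSON, a list of rows, each an object with "grip": the finger opening in mm, from 0 to 85.4; "linear": the shift along the tool's x, y, z in mm, a list of three; "rot": the turn, a rotation vector about the tool's x, y, z in rad, a list of three. A call has 1 to 12 rows; each row shifts and turns the commanded pose from where the row before left it, along the tool's axes as they then stand; what a row does not reach is not made up. A row lasts 1/12 s, in which the tool goes at most 41.7 mm and 7.16 degrees, less where a joint would pass 70% of its speed; a pose out of reach is approached as far as the arm can. A call with a gripper value outside its range is refused whole. The fingers move at their own pace and stop on an object; FORCE is the grip in N (left out, the last holds). Time passes only in rows, so rows that do not move let the fingers close. It gives the time, the measured TCP pose, the force and the opening at its end, in the units of the state.
- sensors.sense(): the state, without advancing time (a new reading comes with each control period).
- imaging.capture(name): name is "scene" or "top"; returns (picture, depth): 480x640x3 uint8, red, green, blue; 480x640 float32, mm along the optical axis (not along the pixel's ray), 0 where there is no reading.
- imaging.camera_params(name): a dict with "intrinsics" (3x3 intrinsics, pixels), "R" (3x3) and "t" (3): a world point X has camera coordinates R X + t. Camera axes: x right, y down, z forward; pixel columns grow to the right and rows downward; lengths in mm; the calibration is good to about 2 mm. A picture is of the moment at which its call begins. camera_params takes no time and is no camera call.
- ctrl.finish_job(): hands the job in, once; it reports no verdict.
The state is a dict: "time_s": time; "joints": joint angles; "dq": joint speeds; "tau": joint torques, N m; "eef_pos": TCP position; "ee_rot": TCP orientation; "force": force on the tool from outside, world axes, zero at the start; "wrist_torque": the same for the moment, N m; "grip_width": opening from 0.0 (shut) to 1.0 (fully open).
Only numpy, scipy, OpenCV 4.12 (cv2) and the standard library are available. Lean on these libraries where they do the work, as an engineer would, in place of code of your own. Each camera call takes 0.05 s, during which the arm holds its last target.

## Working session

There is one attempt and no reset: what is moved stays moved. The work goes in short steps, Python scripts to look and compute and a shell command to move; the robot and the scene stay as the last step left them, time stands still between calls to the robot, and variables do not carry over. Pictures are saved under pics/ and viewed, and the job is handed in when it is done.

```bash
mkdir -p pics; ls; python3 - <<'E'
from rig import sensors, imaging
import cv2, numpy as np
print(sensors.sense())
for n in ("scene","top"):
    p,d=imaging.capture(n); cv2.imwrite(f"pics/{n}0.png",p[:,:,::-1]); np.save(f"{n}0.npy",d)
    print(n,imaging.camera_params(n))
E
```

```text
pics
{'time_s': 0.0, 'joints': array([ 1.03662671e+00,  3.13474182e-01,  1.49845983e+00, -3.54296968e-05,
        1.33095363e+00, -2.23402077e-01]), 'dq': array([-0.0007967 , -0.00079078,  0.00060988, -0.00051839,  0.0003177 ,
        0.00122424]), 'tau': array([ 6.14934779e-04, -4.12254238e+01, -2.59744138e+01, -6.83744679e-05,
        3.99888901e-03, -3.37290686e-06]), 'eef_pos': array([160.42740064, 499.61991467, 230.7141258 ]), 'ee_rot': array([-2.23453129e-04,  1.54755057e-01,  9.87952657e-01, -6.07958361e-04]), 'force': array([ 0.39394247,  0.28488574, -0.74428927]), 'wrist_torque': array([ 0.03319406, -0.00146455,  0.05401885]), 'grip_width': 0.998269338033106}
scene {'intrinsics': array([[620.27166268,   0.        , 319.90072453],
       [  0.        , 620.27166268, 242.02013018],
       [  0.        ,   0.        ,   1.        ]]), 'R': array([[ 0.26670038,  0.96363618,  0.01661965],
       [ 0.5674526 , -0.14306566, -0.81088209],
       [-0.77901762,  0.22569343, -0.58497352]]), 't': array([ -96.73220734, -239.15447535, 1941.97586304])}
top {'intrinsics': array([[459.87601596,   0.        , 316.12671827],
       [  0.        , 459.87601596, 236.01417659],
       [  0.        ,   0.        ,   1.        ]]), 'R': array([[-0.00425313, -0.99987612,  0.01515415],
       [-0.99480973,  0.00268995, -0.10171705],
       [ 0.10166369, -0.01550811, -0.99469794]]), 't': array([ -49.54801841,  506.46862669, 1167.60004842])}
```

View pics/scene0.png

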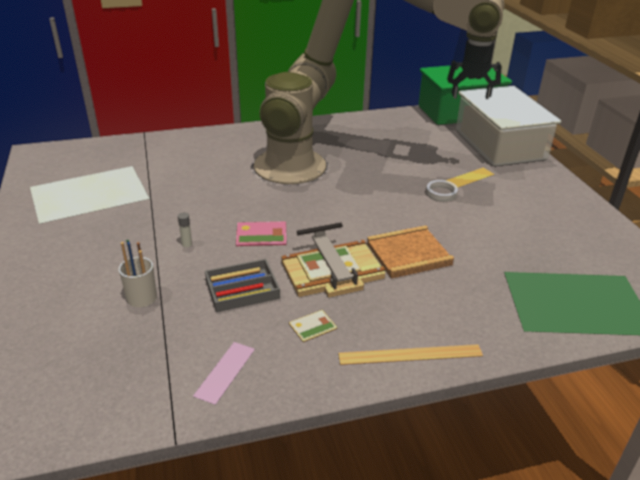

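View pics/top0.png

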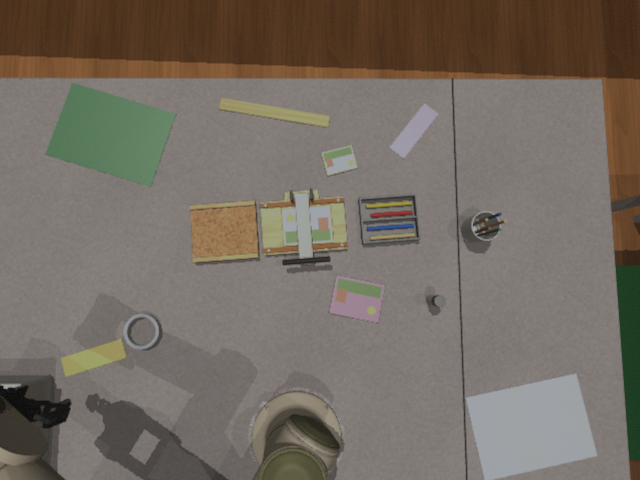

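Seen from the top camera (up = +x, left = +y), there are three panel-like things:
- A pink panel at (357,299), which must be left alone.
- A small one at (340,160).
- The larger one in the clamp board at (307,226), under the bar. This is the one meant.

The cork is at (224,232), on the +y side. I'll confirm this in a crop.

```bash
python3 - <<'E'
import cv2
p=cv2.imread("pics/top0.png"); cv2.imwrite("pics/top0c.png",cv2.resize(p[180:280,180:360],None,fx=4.4,fy=4.4,interpolation=cv2.INTER_CUBIC))
E
```

```text
(no output)
```

View pics/top0c.png

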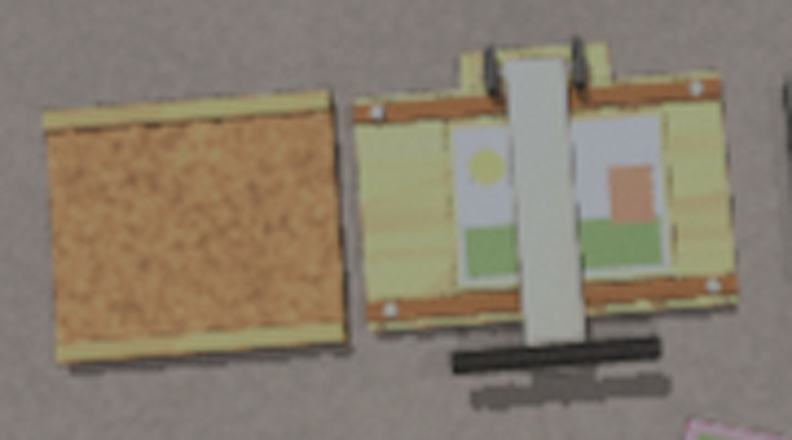

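```bash
cat > h.py <<'E'
import numpy as np
from rig import sensors, imaging
def w(n,u,v,z):
    c=imaging.camera_params(n);R=c["R"];o=-R.T@c["t"]
    d=R.T@np.linalg.solve(c["intrinsics"],[u,v,1.]);return o+d*(z-o[2])/d[2]
def proj(n,X):
    c=imaging.camera_params(n);q=c["intrinsics"]@(c["R"]@np.asarray(X,float)+c["t"]);return q[:2]/q[2]
E
python3 - <<'E'
from h import *
def g(name,pts,z):
    P=np.array([w("top",180+(a+.5)/4.4-.5,180+(b+.5)/4.4-.5,z) for a,b in pts]);print(name,P[:,:2].round(1).tolist(),P.mean(0).round(1));
    if len(P)==4:
        for i in range(4): print("  side",np.linalg.norm(P[i]-P[i-1]).round(1))
        y=(P[0]-P[1]+P[3]-P[2]);print("  yaw",np.arctan2(-y[0],y[1]))
    else: y=P[0]-P[1];print(np.linalg.norm(y),"yaw",np.arctan2(-y[0],y[1]))
g("board",[(353,100),(720,75),(738,305),(370,331)],21)
g("cork",[(43,113),(330,92),(346,345),(57,361)],25)
g("panel",[(452,127),(662,113),(670,272),(462,287)],28)
g("handle",[(452,362),(660,348)],62)
d=np.load("top0.npy")
for u,v in [(305,261),(225,232),(265,220),(290,225),(304,225),(400,330)]:
    c=imaging.camera_params("top");z=d[v,u];X=c["R"].T@(np.linalg.solve(c["intrinsics"],[u*z,v*z,z])-c["t"]);print(u,v,X.round(1))
E
```

```text
board [[596.0, 95.8], [610.8, -123.3], [472.8, -132.5], [458.1, 84.7]] [534.4 -18.8  21. ]
  side 138.3
  side 219.6
  side 138.3
  side 217.7
  yaw 0.06746044053704278
cork [[587.8, 278.6], [600.1, 109.1], [449.7, 98.3], [440.9, 266.9]] [519.6 188.2  25. ]
  side 147.3
  side 169.9
  side 150.8
  side 168.9
  yaw 0.06239195589150339
panel [[578.5, 36.4], [586.6, -88.0], [491.9, -92.0], [483.4, 30.3]] [535.1 -28.3  28. ]
  side 95.3
  side 124.7
  side 94.8
  side 122.6
  yaw 0.0674624540758133
handle [[437.8, 34.0], [445.4, -84.3]] [441.6 -25.1  62. ]
118.56835462188133 yaw 0.06370733455809763
305 261 [439.7 -22.7  65.8]
225 232 [518.1 185.9  19.9]
265 220 [549.1  81.9  21.7]
290 225 [535.5  16.6  24. ]
304 225 [533.  -20.1  43.3]
400 330 [ 262.  -269.6   -1.5]
```

```bash
cat >> h.py <<'E'
from scipy.spatial.transform import Rotation as Rn
YAW=.066; O=np.array([534.5,-19.]); C,S=np.cos(YAW),np.sin(YAW)
def b(X): d=np.asarray(X)[:2]-O; return np.array([C*d[0]+S*d[1],-S*d[0]+C*d[1],X[2]])
def wb(p): return np.array([O[0]+C*p[0]-S*p[1],O[1]+S*p[0]+C*p[1],p[2]])
def st():
    s=sensors.sense();q=s["ee_rot"];R=Rn.from_quat([q[1],q[2],q[3],q[0]]).as_matrix()
    print("t",round(s["time_s"],2),"board",b(s["eef_pos"]).round(1),"toolz",R[:,2].round(3),"yaw y",np.arctan2(R[1,1],R[0,1]).round(3),"F",s["force"].round(1),"w",round(s["grip_width"]*85.4,1),"q",s["joints"].round(2))
    return s
E
python3 -m creep '[{"grip":85,"linear":[0,0,0],"rot":[0,0,0.12]},{"grip":85,"linear":[0,0,0],"rot":[0,0,0.12]},{"grip":85,"linear":[0,0,0],"rot":[0,0,0.12]},{"grip":85,"linear":[0,0,0],"rot":[0,0,0.12]},{"grip":85,"linear":[0,0,0],"rot":[0,0,0.12]},{"grip":85,"linear":[0,0,0],"rot":[0,0,0.12]},{"grip":85,"linear":[0,0,0],"rot":[0,0,0.12]},{"grip":85,"linear":[0,0,0],"rot":[0,0,0.12]},{"grip":60,"linear":[0,0,0],"rot":[0,0,0.12]},{"grip":50,"linear":[0,0,0],"rot":[0,0,0.114]},{"grip":50,"linear":[0,0,0],"rot":[0,0,0]}]' 40
python3 -c "
from h import *
st(); print(b(wb([-95,40,43])), b(w('top',0,0,0)))"
```

```text
time_s: 1.02
eef_pos: [160.5, 499.7, 231.0]
ee_rot: [0.0, 0.685, 0.729, -0.0]
force: [-0.4, -0.7, -0.1]
grip_width: 0.6
t 1.02 board [-339.   542.2  231. ] toolz [-0.    -0.001 -1.   ] yaw y 0.062 F [-0.4 -0.7 -0.1] w 51.3 q [ 1.04  0.31  1.5  -0.    1.33  0.97]
[-95.  40.  43.] [687.92172133 796.47721231   0.        ]
```

```bash
python3 -m creep '[{"grip":50,"linear":[-30,15,0],"rot":[0,0,0]},{"grip":50,"linear":[-34,17,0],"rot":[0,0,0]},{"grip":50,"linear":[-34,17,0],"rot":[0,0,0]},{"grip":50,"linear":[-34,17,0],"rot":[0,0,0]},{"grip":50,"linear":[-34,17,0],"rot":[0,0,0]},{"grip":50,"linear":[-34,17,0],"rot":[0,0,0]},{"grip":50,"linear":[-34,17,0],"rot":[0,0,0]},{"grip":50,"linear":[-34,17,0],"rot":[0,0,0]},{"grip":50,"linear":[-34,17,0],"rot":[0,0,0]},{"grip":50,"linear":[-34,17,0],"rot":[0,0,0]},{"grip":50,"linear":[-30,15,0],"rot":[0,0,0]},{"grip":50,"linear":[-10,5,0],"rot":[0,0,0]}]' 40
python3 -c "
from h import *
st()"
```

```text
time_s: 2.02
eef_pos: [374.5, 133.9, 231.2]
ee_rot: [0.0, 0.683, 0.73, -0.0]
force: [-0.5, 0.7, -0.2]
grip_width: 0.586
t 2.02 board [-149.6  163.1  231.2] toolz [ 0.    -0.001 -1.   ] yaw y 0.067 F [-0.5  0.7 -0.2] w 50.1 q [ 0.05  0.03  1.84 -0.    1.27 -0.02]
```

```bash
python3 -m creep '[{"grip":50,"linear":[-25,11,10],"rot":[0,0,0]},{"grip":50,"linear":[-30,13,20],"rot":[0,0,0]},{"grip":50,"linear":[-30,13,25],"rot":[0,0,0]},{"grip":50,"linear":[-25,12,25],"rot":[0,0,0]},{"grip":50,"linear":[-13,6,20],"rot":[0,0,0]},{"grip":50,"linear":[0,0,10],"rot":[0,0,0]},{"grip":50,"linear":[0,0,0],"rot":[0,0,0]}]' 40
python3 - <<'E'
from h import *
import cv2
st()
p,d=imaging.capture("top"); cv2.imwrite("pics/top1.png",cv2.resize(p[180:300,220:380,::-1],None,fx=4.5,fy=4.5,interpolation=cv2.INTER_CUBIC))
p,d=imaging.capture("scene"); cv2.imwrite("pics/scene1.png",cv2.resize(p[140:300,240:460,::-1],None,fx=3.5,fy=3.5,interpolation=cv2.INTER_CUBIC))
E
```

```text
time_s: 2.6
eef_pos: [434.9, 17.5, 119.2]
ee_rot: [-0.002, 0.683, 0.731, -0.001]
force: [-0.7, 0.8, -0.3]
grip_width: 0.582
t 2.6 board [-97.   43.  119.2] toolz [-0.005  0.001 -1.   ] yaw y 0.068 F [-0.7  0.8 -0.3] w 49.7 q [-0.23  0.25  1.9  -0.    0.99 -0.3 ]
```

View pics/top1.png

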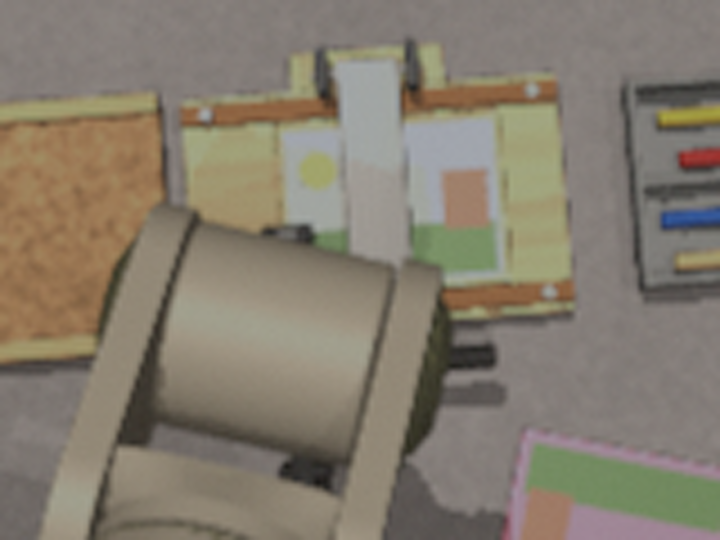

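View pics/scene1.png

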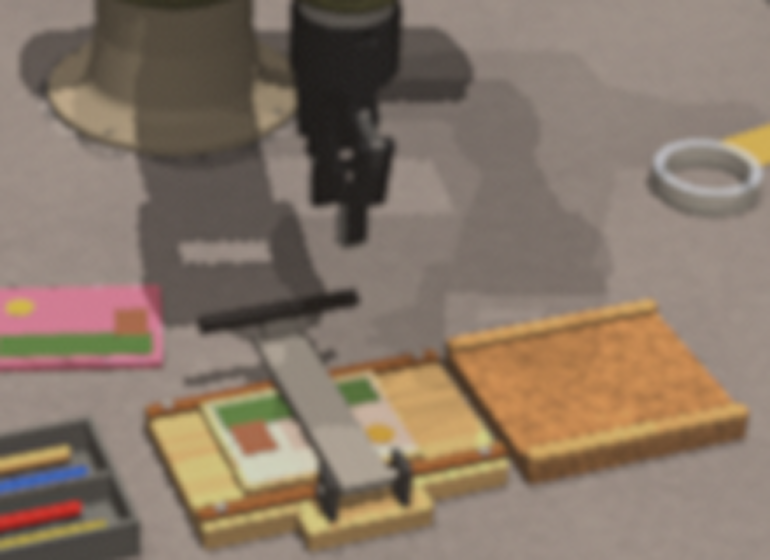

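The top view shows the wrist over the handle's +y half, with the free handle end at crop (470,357). The scene view shows the fingers straight above that half. I'll lower and grip.

```bash
python3 -m creep '[{"grip":50,"linear":[-2,1,15],"rot":[0,0,0]},{"grip":50,"linear":[-1,1,20],"rot":[0,0,0]},{"grip":50,"linear":[0,0,20],"rot":[0,0,0]},{"grip":50,"linear":[0,0,12],"rot":[0,0,0]},{"grip":50,"linear":[0,0,7],"rot":[0,0,0]},{"grip":50,"linear":[0,0,2],"rot":[0,0,0]},{"grip":30,"linear":[0,0,0],"rot":[0,0,0]},{"grip":20,"linear":[0,0,0],"rot":[0,0,0]},{"grip":5,"linear":[0,0,0],"rot":[0,0,0]},{"grip":5,"linear":[0,0,0],"rot":[0,0,0]},{"grip":5,"linear":[0,0,0],"rot":[0,0,0]},{"grip":5,"linear":[0,0,0],"rot":[0,0,0]}]' 30
python3 -c "
from h import *
st()"
```

```text
time_s: 3.7
eef_pos: [440.5, 15.1, 46.5]
ee_rot: [0.003, 0.683, 0.73, 0.002]
force: [8.6, 4.2, -2.9]
grip_width: 0.151
t 3.7 board [-91.6  40.2  46.5] toolz [ 0.006 -0.    -1.   ] yaw y 0.066 F [ 8.6  4.2 -2.9] w 12.9 q [-0.23  0.39  1.96  0.    0.79 -0.3 ]
```

```bash
python3 - <<'E'
import numpy as np
th=np.linspace(0,1.64,25); x=np.round((-170*np.cos(th)+25*np.sin(th))*2)/2; z=np.round((25*np.cos(th)+170*np.sin(th))*2)/2
for i in range(24): print(i+1,round(th[i+1],2),"y",x[i+1]-x[i],"z",-(z[i+1]-z[i]))
E
```

```text
1 0.07 y 2.0 z -11.5
2 0.14 y 3.0 z -11.5
3 0.2 y 3.5 z -11.0
4 0.27 y 4.5 z -11.0
5 0.34 y 5.0 z -10.5
6 0.41 y 6.0 z -10.0
7 0.48 y 6.5 z -10.0
8 0.55 y 7.5 z -9.0
9 0.62 y 7.5 z -9.0
10 0.68 y 8.5 z -8.0
11 0.75 y 9.0 z -8.0
12 0.82 y 9.5 z -7.0
13 0.89 y 9.5 z -6.0
14 0.96 y 10.5 z -6.0
15 1.02 y 10.5 z -5.0
16 1.09 y 11.0 z -4.0
17 1.16 y 11.5 z -3.5
18 1.23 y 11.0 z -2.5
19 1.3 y 12.0 z -2.0
20 1.37 y 11.5 z -1.0
21 1.43 y 12.0 z -0.5
22 1.5 y 11.5 z 0.5
23 1.57 y 11.5 z 1.5
24 1.64 y 11.5 z 2.0
```

Gripped at 12.9 mm on the 14 mm grip. The 8.6 N on the tool suggests the handle sits about 3 mm further in +x than I measured. I'll relieve that first and check after 4 rows.

```bash
python3 -m creep '[{"grip":5,"linear":[0,3,0],"rot":[0,0,0]},{"grip":5,"linear":[0,2,-11.5],"rot":[0,0,0]},{"grip":5,"linear":[0,3,-11.5],"rot":[0,0,0]},{"grip":5,"linear":[0,3.5,-11],"rot":[0,0,0]},{"grip":5,"linear":[0,4.5,-11],"rot":[0,0,0]},{"grip":5,"linear":[0,0,0],"rot":[0,0,0]}]' 30
python3 -c "
from h import *
st()"
```

```text
time_s: 4.2
eef_pos: [452.9, 16.1, 91.7]
ee_rot: [-0.001, 0.683, 0.73, -0.001]
force: [-9.7, -4.1, 2.8]
grip_width: 0.149
t 4.2 board [-79.1  40.4  91.7] toolz [-0.004 -0.001 -1.   ] yaw y 0.067 F [-9.7 -4.1  2.8] w 12.7 q [-0.22  0.33  1.88 -0.    0.93 -0.29]
```

```bash
python3 -m creep '[{"grip":5,"linear":[0,4,-10.5],"rot":[0,0,0]},{"grip":5,"linear":[0,5.5,-10],"rot":[0,0,0]},{"grip":5,"linear":[0,6.5,-10],"rot":[0,0,0]},{"grip":5,"linear":[0,7.5,-9],"rot":[0,0,0]},{"grip":5,"linear":[0,7.5,-9],"rot":[0,0,0]},{"grip":5,"linear":[0,8.5,-8],"rot":[0,0,0]},{"grip":5,"linear":[0,9,-8],"rot":[0,0,0]},{"grip":5,"linear":[0,9.5,-7],"rot":[0,0,0]},{"grip":5,"linear":[0,0,0],"rot":[0,0,0]}]' 30
python3 -c "
from h import *
st()"
```

```text
time_s: 4.95
eef_pos: [511.1, 20.3, 165.3]
ee_rot: [-0.001, 0.683, 0.73, -0.001]
force: [-21.8, 0.6, 27.9]
grip_width: 0.147
t 4.95 board [-20.8  40.8 165.3] toolz [-0.003 -0.    -1.   ] yaw y 0.067 F [-21.8   0.6  27.9] w 12.6 q [-0.19  0.35  1.63 -0.    1.17 -0.26]
```

```bash
python3 -m creep '[{"grip":5,"linear":[0,-1,-2],"rot":[0,0,0]},{"grip":5,"linear":[0,0,0],"rot":[0,0,0]}]' 30
python3 -c "
from h import *
st()"
```

```text
time_s: 5.12
eef_pos: [510.2, 20.2, 164.9]
ee_rot: [-0.0, 0.683, 0.73, -0.0]
force: [-9.2, 1.0, 9.5]
grip_width: 0.151
t 5.12 board [-21.7  40.8 164.9] toolz [-0.001  0.    -1.   ] yaw y 0.067 F [-9.2  1.   9.5] w 12.9 q [-0.19  0.34  1.64 -0.    1.16 -0.26]
```

```bash
python3 -m creep '[{"grip":5,"linear":[0,9,-7],"rot":[0,0,0]},{"grip":5,"linear":[0,10.5,-6],"rot":[0,0,0]},{"grip":5,"linear":[0,10.5,-5],"rot":[0,0,0]},{"grip":5,"linear":[0,11,-4],"rot":[0,0,0]},{"grip":5,"linear":[0,11.5,-3.5],"rot":[0,0,0]},{"grip":5,"linear":[0,0,0],"rot":[0,0,0]}]' 30
python3 -c "
from h import *
st()"
```

```text
time_s: 5.62
eef_pos: [564.4, 24.1, 190.3]
ee_rot: [0.0, 0.683, 0.73, 0.001]
force: [-3.2, 4.9, 7.3]
grip_width: 0.152
t 5.62 board [ 32.7  41.1 190.3] toolz [ 0.001  0.001 -1.   ] yaw y 0.067 F [-3.2  4.9  7.3] w 13.0 q [-0.17  0.43  1.44  0.    1.27 -0.23]
```

```bash
python3 -m creep '[{"grip":5,"linear":[0,11,-3],"rot":[0,0,0]},{"grip":5,"linear":[0,11.5,-2],"rot":[0,0,0]},{"grip":5,"linear":[0,11.5,-1],"rot":[0,0,0]},{"grip":5,"linear":[0,12,-0.5],"rot":[0,0,0]},{"grip":5,"linear":[0,11.5,0.5],"rot":[0,0,0]},{"grip":5,"linear":[0,11.5,1.5],"rot":[0,0,0]},{"grip":5,"linear":[0,9,1.5],"rot":[0,0,0]},{"grip":5,"linear":[0,0,0],"rot":[0,0,0]},{"grip":5,"linear":[0,0,0],"rot":[0,0,0]}]' 30
python3 - <<'E'
from h import *
import cv2
st()
p,d=imaging.capture("scene"); cv2.imwrite("pics/scene2.png",cv2.resize(p[120:320,220:470,::-1],None,fx=3.0,fy=3.0,interpolation=cv2.INTER_CUBIC))
E
```

```text
time_s: 6.37
eef_pos: [641.5, 29.5, 192.4]
ee_rot: [-0.0, 0.683, 0.73, 0.001]
force: [-0.3, 4.5, 1.6]
grip_width: 0.149
t 6.37 board [110.   41.4 192.4] toolz [ 0.001  0.001 -1.   ] yaw y 0.067 F [-0.3  4.5  1.6] w 12.8 q [-0.14  0.6   1.16  0.    1.38 -0.2 ]
```

View pics/scene2.png

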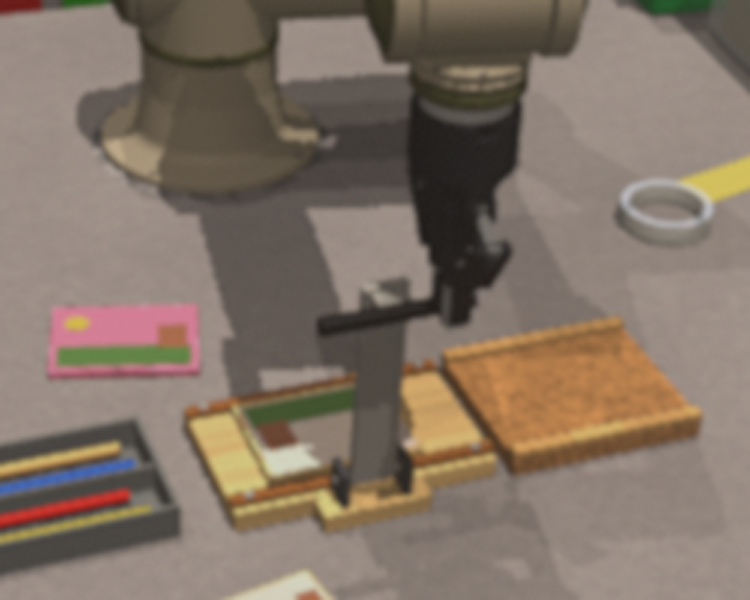

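The bar is upright at crop (380,390) and the panel has not moved. The angle works out at about 1.62 rad. I'll open the fingers and rise.

```bash
python3 -m creep '[{"grip":16,"linear":[0,0,0],"rot":[0,0,0]},{"grip":20,"linear":[0,0,0],"rot":[0,0,0]},{"grip":30,"linear":[0,0,0],"rot":[0,0,0]},{"grip":40,"linear":[0,0,0],"rot":[0,0,0]},{"grip":45,"linear":[0,0,-3],"rot":[0,0,0]},{"grip":50,"linear":[0,0,-15],"rot":[0,0,0]},{"grip":50,"linear":[0,0,-20],"rot":[0,0,0]},{"grip":50,"linear":[0,0,-20],"rot":[0,0,0]},{"grip":50,"linear":[0,0,-10],"rot":[0,0,0]},{"grip":50,"linear":[0,0,0],"rot":[0,0,0]}]' 30
python3 - <<'E'
from h import *
import cv2
st()
p,d=imaging.capture("scene"); cv2.imwrite("pics/scene3.png",cv2.resize(p[120:320,220:470,::-1],None,fx=3.0,fy=3.0,interpolation=cv2.INTER_CUBIC))
E
```

```text
time_s: 7.25
eef_pos: [641.9, 28.4, 262.9]
ee_rot: [0.002, 0.683, 0.73, 0.001]
force: [0.0, -0.0, 0.5]
grip_width: 0.589
t 7.25 board [110.3  40.2 262.9] toolz [ 0.005 -0.001 -1.   ] yaw y 0.066 F [ 0.  -0.   0.5] w 50.3 q [-0.14  0.56  1.04 -0.    1.53 -0.2 ]
```

View pics/scene3.png

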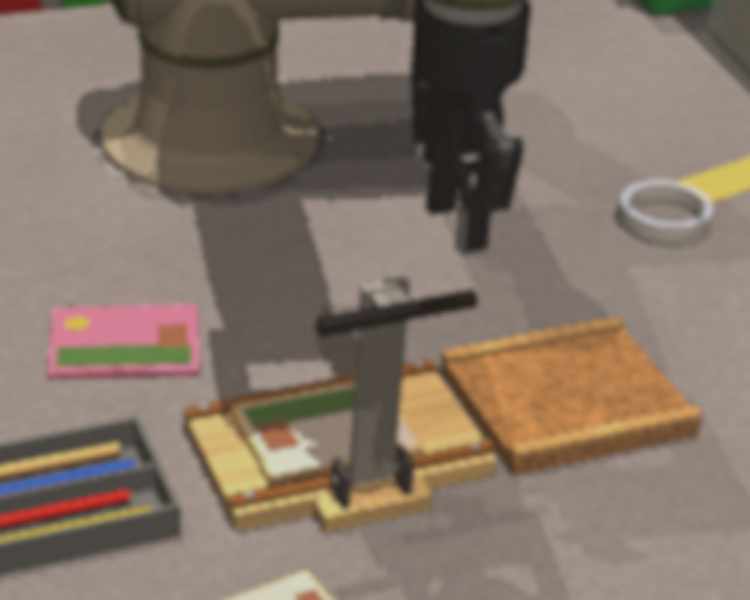

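The bar rests open by itself. Next I'll move back over the channel and to the −y side of the panel.

```bash
python3 -m creep '[{"grip":50,"linear":[0,-15,0],"rot":[0,0,0]},{"grip":50,"linear":[0,-28,0],"rot":[0,0,0]},{"grip":50,"linear":[-10,-28,0],"rot":[0,0,0]},{"grip":50,"linear":[-25,-25,0],"rot":[0,0,0]},{"grip":50,"linear":[-30,-12,0],"rot":[0,0,0]},{"grip":50,"linear":[-30,0,0],"rot":[0,0,0]},{"grip":50,"linear":[-25,0,20],"rot":[0,0,0]},{"grip":50,"linear":[-15,0,30],"rot":[0,0,0]},{"grip":50,"linear":[0,0,30],"rot":[0,0,0]},{"grip":50,"linear":[0,0,30],"rot":[0,0,0]},{"grip":50,"linear":[0,0,20],"rot":[0,0,0]},{"grip":50,"linear":[0,0,0],"rot":[0,0,0]}]' 30
python3 -c "
from h import *
st()"
```

```text
time_s: 8.3
eef_pos: [539.6, -112.3, 124.9]
ee_rot: [-0.005, 0.684, 0.73, -0.002]
force: [-0.6, 1.2, 0.3]
grip_width: 0.588
t 8.3 board [ -1.1 -93.5 124.9] toolz [-0.009  0.004 -1.   ] yaw y 0.066 F [-0.6  1.2  0.3] w 50.2 q [-0.42  0.48  1.55 -0.    1.12 -0.48]
```

```bash
python3 -m creep '[{"grip":50,"linear":[-2,2,0],"rot":[0,0,0]},{"grip":50,"linear":[0,0,25],"rot":[0,0,0]},{"grip":50,"linear":[0,0,30],"rot":[0,0,0]},{"grip":50,"linear":[0,0,20],"rot":[0,0,0]},{"grip":50,"linear":[0,0,8],"rot":[0,0,0]},{"grip":50,"linear":[0,0,0],"rot":[0,0,0]},{"grip":50,"linear":[0,0,0],"rot":[0,0,0]}]' 30
python3 - <<'E'
from h import *
import cv2
st()
p,d=imaging.capture("scene"); cv2.imwrite("pics/scene4.png",cv2.resize(p[200:320,220:400,::-1],None,fx=4.4,fy=4.4,interpolation=cv2.INTER_CUBIC))
E
```

```text
time_s: 8.88
eef_pos: [545.4, -115.5, 48.8]
ee_rot: [0.001, 0.683, 0.73, 0.0]
force: [1.1, -0.4, 0.2]
grip_width: 0.589
t 8.88 board [  4.5 -97.1  48.8] toolz [ 0.002 -0.001 -1.   ] yaw y 0.066 F [ 1.1 -0.4  0.2] w 50.3 q [-0.42  0.59  1.6  -0.    0.95 -0.49]
```

View pics/scene4.png

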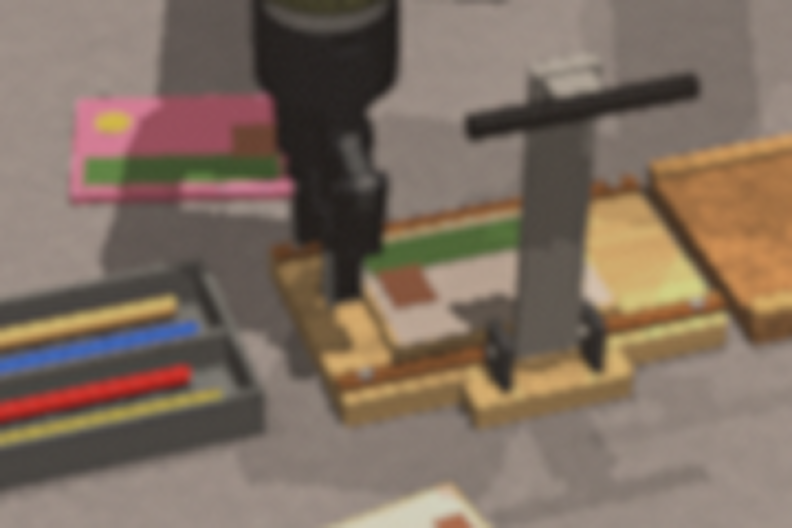

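```bash
python3 -m creep '[{"grip":50,"linear":[0,-1.5,12],"rot":[0,0,0]},{"grip":50,"linear":[0,0,8],"rot":[0,0,0]},{"grip":50,"linear":[0,0,5],"rot":[0,0,0]},{"grip":50,"linear":[0,0,0],"rot":[0,0,0]},{"grip":50,"linear":[0,0,0],"rot":[0,0,0]}]' 30
python3 -m creep '[{"grip":50,"linear":[0,0,1.5],"rot":[0,0,0]},{"grip":50,"linear":[0,0,0],"rot":[0,0,0]},{"grip":50,"linear":[0,0,0],"rot":[0,0,0]}]' 30
python3 -m creep '[{"grip":50,"linear":[0,0,1.5],"rot":[0,0,0]},{"grip":50,"linear":[0,0,0],"rot":[0,0,0]},{"grip":50,"linear":[0,0,0],"rot":[0,0,0]}]' 30
```

```text
time_s: 9.35
eef_pos: [543.2, -115.3, 22.7]
ee_rot: [0.0, 0.683, 0.73, 0.0]
force: [0.0, -0.5, 0.7]
grip_width: 0.582
time_s: 9.6
eef_pos: [543.1, -115.3, 21.1]
ee_rot: [0.0, 0.683, 0.73, 0.0]
force: [-0.2, -0.8, 0.1]
grip_width: 0.583
time_s: 9.85
eef_pos: [542.9, -115.3, 19.3]
ee_rot: [-0.0, 0.683, 0.73, -0.0]
force: [-0.5, 0.2, 0.4]
grip_width: 0.584
```

```bash
for i in 1; do python3 -m creep '[{"grip":50,"linear":[0,0,1.5],"rot":[0,0,0]},{"grip":50,"linear":[0,0,0],"rot":[0,0,0]},{"grip":50,"linear":[0,0,0],"rot":[0,0,0]}]' 30; done
python3 -m creep '[{"grip":50,"linear":[0,0,1],"rot":[0,0,0]},{"grip":50,"linear":[0,0,0],"rot":[0,0,0]},{"grip":50,"linear":[0,0,0],"rot":[0,0,0]}]' 30
```

```text
time_s: 10.1
eef_pos: [542.9, -115.2, 17.7]
ee_rot: [-0.0, 0.683, 0.73, -0.0]
force: [0.6, 0.1, 0.5]
grip_width: 0.588
time_s: 10.35
eef_pos: [543.1, -115.3, 17.0]
ee_rot: [0.0, 0.683, 0.73, 0.0]
force: [-0.7, 0.1, 2.9]
grip_width: 0.582
```

Contact with the floor at TCP z ≈ 17, so the open tips stand about 3 mm back. I'll rise 2 mm and push along +y.

```bash
python3 -m creep '[{"grip":50,"linear":[0,0,-2.5],"rot":[0,0,0]},{"grip":50,"linear":[4,0,0],"rot":[0,0,0]},{"grip":50,"linear":[4,0,0],"rot":[0,0,0]},{"grip":50,"linear":[4,0,0],"rot":[0,0,0]},{"grip":50,"linear":[6,0,0],"rot":[0,0,0]},{"grip":50,"linear":[8,0,0],"rot":[0,0,0]},{"grip":50,"linear":[8,0,0],"rot":[0,0,0]},{"grip":50,"linear":[8,0,0],"rot":[0,0,0]},{"grip":50,"linear":[8,0,0],"rot":[0,0,0]},{"grip":50,"linear":[5,0,0],"rot":[0,0,0]},{"grip":50,"linear":[2,0,0],"rot":[0,0,0]},{"grip":50,"linear":[0,0,0],"rot":[0,0,0]}]' 30
python3 - <<'E'
from h import *
import cv2
st()
p,d=imaging.capture("scene"); cv2.imwrite("pics/scene5.png",cv2.resize(p[200:320,260:440,::-1],None,fx=4.4,fy=4.4,interpolation=cv2.INTER_CUBIC))
E
```

```text
time_s: 11.35
eef_pos: [539.2, -57.8, 19.3]
ee_rot: [-0.0, 0.683, 0.73, 0.0]
force: [0.0, 0.2, -0.3]
grip_width: 0.587
t 11.35 board [  2.1 -39.1  19.3] toolz [-0.  0. -1.] yaw y 0.067 F [ 0.   0.2 -0.3] w 50.1 q [-0.32  0.61  1.66  0.    0.87 -0.39]
```

View pics/scene5.png

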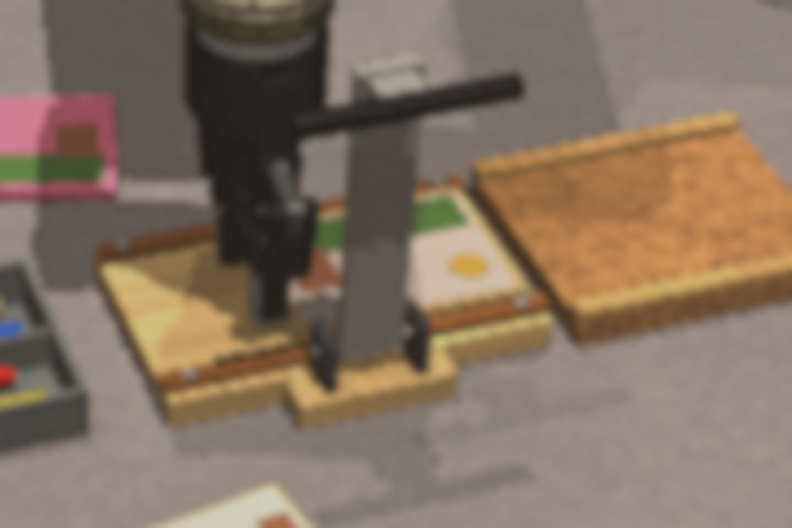

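The panel has slid straight and its front edge is near the channel's end (crop 520,290). I'll continue.

```bash
python3 -m creep '[{"grip":50,"linear":[4,0,0],"rot":[0,0,0]},{"grip":50,"linear":[6,0,0],"rot":[0,0,0]},{"grip":50,"linear":[8,0,0],"rot":[0,0,0]},{"grip":50,"linear":[8,0,0],"rot":[0,0,0]},{"grip":50,"linear":[8,0,0],"rot":[0,0,0]},{"grip":50,"linear":[8,0,0],"rot":[0,0,0]},{"grip":50,"linear":[8,0,0],"rot":[0,0,0]},{"grip":50,"linear":[8,0,0],"rot":[0,0,0]},{"grip":50,"linear":[8,0,0],"rot":[0,0,0]},{"grip":50,"linear":[8,0,0],"rot":[0,0,0]},{"grip":50,"linear":[4,0,0],"rot":[0,0,0]},{"grip":50,"linear":[2,0,0],"rot":[0,0,0]}]' 30
python3 - <<'E'
from h import *
import cv2
st()
p,d=imaging.capture("scene"); cv2.imwrite("pics/scene6.png",cv2.resize(p[190:310,290:470,::-1],None,fx=4.4,fy=4.4,interpolation=cv2.INTER_CUBIC))
E
```

```text
time_s: 12.4
eef_pos: [533.9, 22.2, 19.3]
ee_rot: [-0.0, 0.683, 0.73, -0.0]
force: [0.5, -1.1, 0.6]
grip_width: 0.584
t 12.4 board [ 2.1 41.1 19.3] toolz [-0. -0. -1.] yaw y 0.067 F [ 0.5 -1.1  0.6] w 49.9 q [-0.18  0.6   1.69 -0.    0.86 -0.24]
```

View pics/scene6.png

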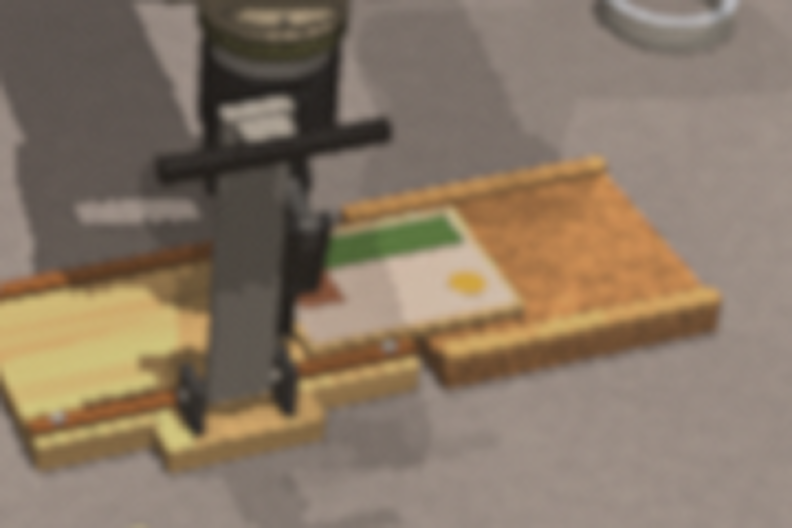

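The panel's front half is on the cork (front edge at crop 490,260) and it is straight. I'll continue about 70 mm, then measure.

```bash
python3 -m creep '[{"grip":50,"linear":[4,0,0],"rot":[0,0,0]},{"grip":50,"linear":[6,0,0],"rot":[0,0,0]},{"grip":50,"linear":[8,0,0],"rot":[0,0,0]},{"grip":50,"linear":[8,0,0],"rot":[0,0,0]},{"grip":50,"linear":[8,0,0],"rot":[0,0,0]},{"grip":50,"linear":[8,0,0],"rot":[0,0,0]},{"grip":50,"linear":[8,0,0],"rot":[0,0,0]},{"grip":50,"linear":[8,0,0],"rot":[0,0,0]},{"grip":50,"linear":[6,0,0],"rot":[0,0,0]},{"grip":50,"linear":[4,0,0],"rot":[0,0,0]},{"grip":50,"linear":[2,0,0],"rot":[0,0,0]},{"grip":50,"linear":[0,0,0],"rot":[0,0,0]}]' 30
python3 - <<'E'
from h import *
import cv2
st()
p,d=imaging.capture("scene"); cv2.imwrite("pics/scene7.png",cv2.resize(p[190:310,320:500,::-1],None,fx=4.4,fy=4.4,interpolation=cv2.INTER_CUBIC))
p,d=imaging.capture("top"); cv2.imwrite("pics/top7.png",cv2.resize(p[180:300,160:320,::-1],None,fx=5,fy=5,interpolation=cv2.INTER_CUBIC))
E
```

```text
time_s: 13.45
eef_pos: [529.3, 91.6, 19.3]
ee_rot: [-0.0, 0.683, 0.73, -0.0]
force: [-0.5, -0.5, -0.5]
grip_width: 0.585
t 13.45 board [  2.1 110.8  19.3] toolz [-0.  0. -1.] yaw y 0.066 F [-0.5 -0.5 -0.5] w 50.0 q [-0.05  0.6   1.68  0.    0.86 -0.11]
```

View pics/scene7.png

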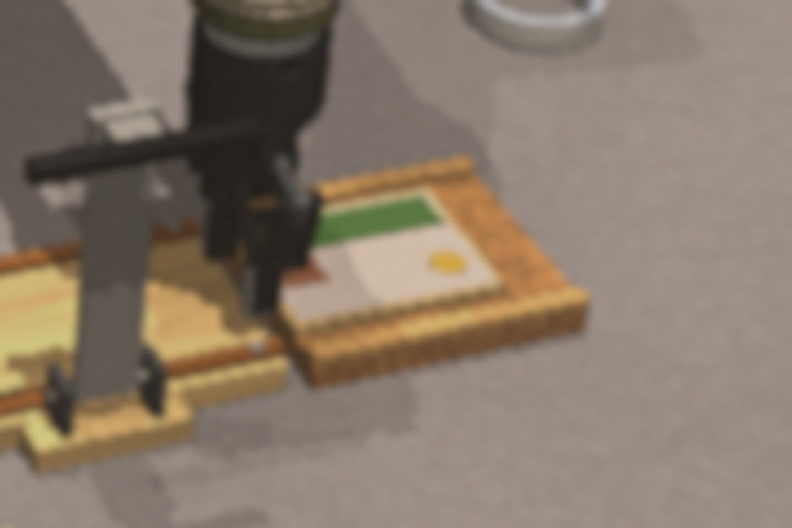

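View pics/top7.png

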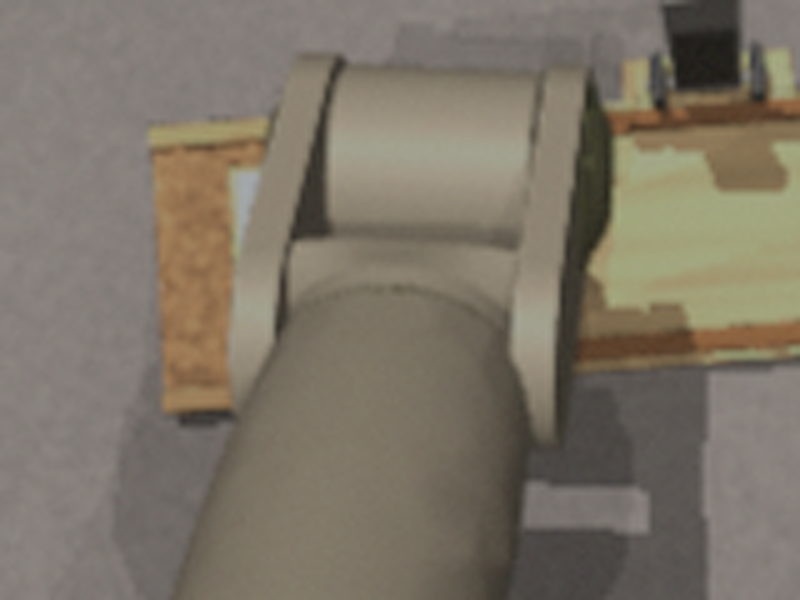

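The panel's front edge is at top crop (232,190) and the cork's far end at (153,190). That leaves about 40 mm where 20 mm is wanted, and the TCP reckoning (centre 187 against 207) agrees. I'll push 20 mm more.

```bash
python3 -m creep '[{"grip":50,"linear":[3,0,0],"rot":[0,0,0]},{"grip":50,"linear":[4,0,0],"rot":[0,0,0]},{"grip":50,"linear":[4,0,0],"rot":[0,0,0]},{"grip":50,"linear":[4,0,0],"rot":[0,0,0]},{"grip":50,"linear":[3,0,0],"rot":[0,0,0]},{"grip":50,"linear":[2,0,0],"rot":[0,0,0]},{"grip":50,"linear":[0,0,0],"rot":[0,0,0]},{"grip":50,"linear":[-5,0,0],"rot":[0,0,0]},{"grip":50,"linear":[-8,0,0],"rot":[0,0,0]},{"grip":50,"linear":[-8,0,-15],"rot":[0,0,0]},{"grip":50,"linear":[0,0,-30],"rot":[0,0,0]},{"grip":50,"linear":[0,-20,-30],"rot":[0,0,0]}]' 30
python3 -m creep '[{"grip":50,"linear":[0,-35,-25],"rot":[0,0,0]},{"grip":50,"linear":[0,-35,-25],"rot":[0,0,0]},{"grip":50,"linear":[0,-35,-25],"rot":[0,0,0]},{"grip":50,"linear":[0,-35,-25],"rot":[0,0,0]},{"grip":50,"linear":[0,-20,-10],"rot":[0,0,0]},{"grip":50,"linear":[0,0,0],"rot":[0,0,0]}]' 30
python3 - <<'E'
from h import *
import cv2
st()
p,d=imaging.capture("scene"); cv2.imwrite("pics/scene8.png",cv2.resize(p[190:310,320:500,::-1],None,fx=4.4,fy=4.4,interpolation=cv2.INTER_CUBIC))
p,d=imaging.capture("top"); cv2.imwrite("pics/top8.png",cv2.resize(p[180:300,160:320,::-1],None,fx=5,fy=5,interpolation=cv2.INTER_CUBIC))
E
```

```text
time_s: 14.55
eef_pos: [510.9, 87.5, 94.9]
ee_rot: [0.0, 0.684, 0.729, 0.0]
force: [0.9, 0.2, 1.3]
grip_width: 0.582
time_s: 15.05
eef_pos: [352.3, 78.2, 203.3]
ee_rot: [0.002, 0.684, 0.73, 0.001]
force: [1.3, 0.1, 0.6]
grip_width: 0.584
t 15.05 board [-175.4  109.   203.3] toolz [ 0.004 -0.001 -1.   ] yaw y 0.066 F [1.3 0.1 0.6] w 49.9 q [-0.11 -0.03  1.98 -0.    1.19 -0.18]
```

View pics/scene8.png

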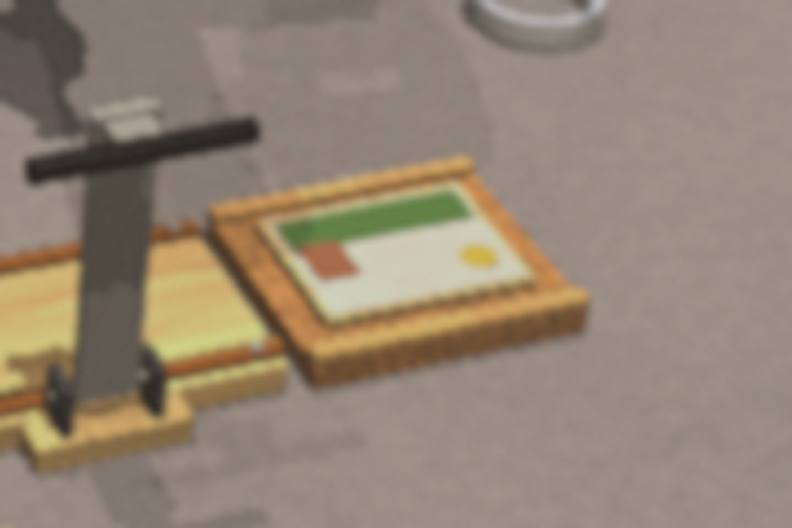

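View pics/top8.png

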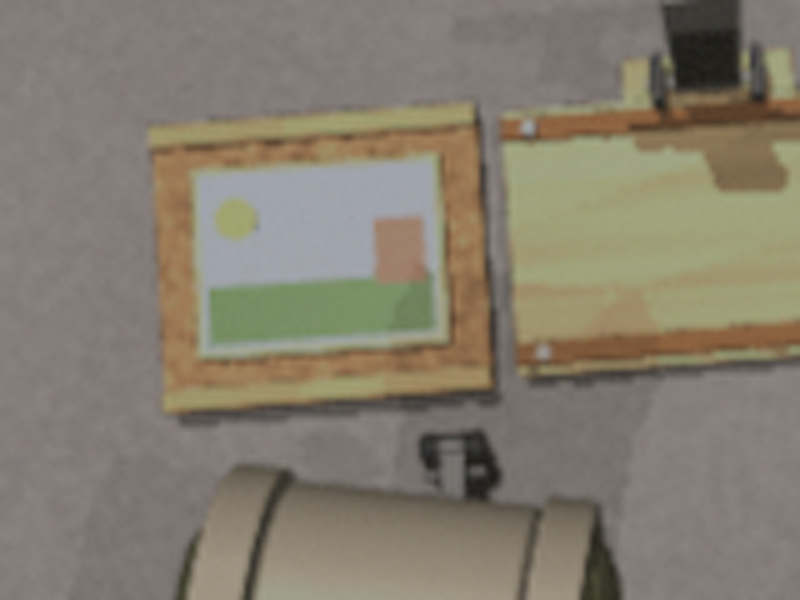

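The panel lies centred and straight on the cork: margins 40 and 41 px at left and right, and clear of both strips. The bar is still upright. I'll go back to the handle over the top.

```bash
python3 -m creep '[{"grip":50,"linear":[-10,10,-20],"rot":[0,0,0]},{"grip":50,"linear":[-12,25,-30],"rot":[0,0,0]},{"grip":50,"linear":[-12,30,-22],"rot":[0,0,0]},{"grip":50,"linear":[-12,35,0],"rot":[0,0,0]},{"grip":50,"linear":[-12,35,0],"rot":[0,0,0]},{"grip":50,"linear":[-10,35,0],"rot":[0,0,0]},{"grip":50,"linear":[0,35,0],"rot":[0,0,0]},{"grip":50,"linear":[0,35,0],"rot":[0,0,0]},{"grip":50,"linear":[0,30,0],"rot":[0,0,0]},{"grip":50,"linear":[0,12,0],"rot":[0,0,0]},{"grip":50,"linear":[0,0,0],"rot":[0,0,0]},{"grip":50,"linear":[0,0,0],"rot":[0,0,0]}]' 30
python3 - <<'E'
from h import *
import cv2
st()
p,d=imaging.capture("scene"); cv2.imwrite("pics/scene9.png",cv2.resize(p[120:320,220:470,::-1],None,fx=3.0,fy=3.0,interpolation=cv2.INTER_CUBIC))
E
```

```text
time_s: 16.15
eef_pos: [640.5, 29.1, 270.9]
ee_rot: [-0.001, 0.683, 0.73, -0.001]
force: [0.6, -0.6, 0.0]
grip_width: 0.585
t 16.15 board [108.9  41.  270.9] toolz [-0.003  0.    -1.   ] yaw y 0.066 F [ 0.6 -0.6  0. ] w 50.0 q [-0.14  0.56  1.03 -0.    1.56 -0.2 ]
```

View pics/scene9.png

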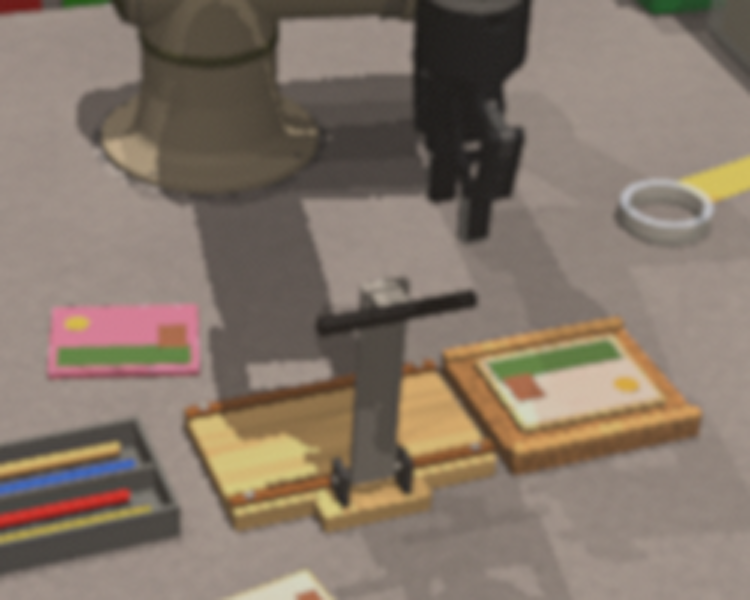

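The handle is unmoved (crop 400,312) and the gripper stands above its +y half. I'll lower 79 mm to the old grip height and close.

```bash
python3 -m creep '[{"grip":50,"linear":[0,1,15],"rot":[0,0,0]},{"grip":50,"linear":[0,0,20],"rot":[0,0,0]},{"grip":50,"linear":[0,0,20],"rot":[0,0,0]},{"grip":50,"linear":[0,0,15],"rot":[0,0,0]},{"grip":50,"linear":[0,0,9],"rot":[0,0,0]},{"grip":50,"linear":[0,0,0],"rot":[0,0,0]},{"grip":30,"linear":[0,0,0],"rot":[0,0,0]},{"grip":20,"linear":[0,0,0],"rot":[0,0,0]},{"grip":5,"linear":[0,0,0],"rot":[0,0,0]},{"grip":5,"linear":[0,0,0],"rot":[0,0,0]},{"grip":5,"linear":[0,0,0],"rot":[0,0,0]},{"grip":5,"linear":[0,0,0],"rot":[0,0,0]}]' 30
python3 -c "
from h import *
st()"
```

```text
time_s: 17.2
eef_pos: [641.5, 29.4, 195.4]
ee_rot: [0.001, 0.683, 0.73, 0.001]
force: [0.3, -0.0, 5.2]
grip_width: 0.147
t 17.2 board [110.   41.3 195.4] toolz [ 0.003 -0.    -1.   ] yaw y 0.066 F [ 0.3 -0.   5.2] w 12.6 q [-0.14  0.6   1.16 -0.    1.38 -0.2 ]
```

```bash
python3 -m creep '[{"grip":5,"linear":[0,-8.5,-1.5],"rot":[0,0,0]},{"grip":5,"linear":[0,-11.5,-1.5],"rot":[0,0,0]},{"grip":5,"linear":[0,-11.5,-0.5],"rot":[0,0,0]},{"grip":5,"linear":[0,-12,0.5],"rot":[0,0,0]},{"grip":5,"linear":[0,-11.5,1],"rot":[0,0,0]},{"grip":5,"linear":[0,-12,2],"rot":[0,0,0]},{"grip":5,"linear":[0,-11,2.5],"rot":[0,0,0]},{"grip":5,"linear":[0,0,0],"rot":[0,0,0]}]' 30
python3 -c "
from h import *
st()"
```

```text
time_s: 17.87
eef_pos: [562.1, 23.9, 192.3]
ee_rot: [0.001, 0.683, 0.73, -0.0]
force: [-0.5, -1.4, 3.1]
grip_width: 0.149
t 17.87 board [ 30.4  41.  192.3] toolz [ 0.    -0.001 -1.   ] yaw y 0.066 F [-0.5 -1.4  3.1] w 12.7 q [-0.17  0.43  1.44 -0.    1.27 -0.23]
```

```bash
python3 -m creep '[{"grip":5,"linear":[0,-11,3.5],"rot":[0,0,0]},{"grip":5,"linear":[0,-11,4],"rot":[0,0,0]},{"grip":5,"linear":[0,-10.5,5],"rot":[0,0,0]},{"grip":5,"linear":[0,-10.5,6],"rot":[0,0,0]},{"grip":5,"linear":[0,-9.5,6],"rot":[0,0,0]},{"grip":5,"linear":[0,0,0],"rot":[0,0,0]}]' 30
python3 -c "
from h import *
st()"
```

```text
time_s: 18.37
eef_pos: [509.6, 20.4, 166.4]
ee_rot: [-0.0, 0.683, 0.73, -0.001]
force: [-0.9, -3.8, 0.3]
grip_width: 0.152
t 18.37 board [-22.3  40.9 166.4] toolz [-0.002 -0.001 -1.   ] yaw y 0.066 F [-0.9 -3.8  0.3] w 12.9 q [-0.19  0.34  1.63 -0.    1.17 -0.25]
```

Forces are low. I'll go on to about 0.27 rad.

```bash
python3 -m creep '[{"grip":5,"linear":[0,-9.5,7],"rot":[0,0,0]},{"grip":5,"linear":[0,-9,8],"rot":[0,0,0]},{"grip":5,"linear":[0,-8.5,8],"rot":[0,0,0]},{"grip":5,"linear":[0,-7.5,9],"rot":[0,0,0]},{"grip":5,"linear":[0,-7.5,9],"rot":[0,0,0]},{"grip":5,"linear":[0,-6.5,10],"rot":[0,0,0]},{"grip":5,"linear":[0,-6,10],"rot":[0,0,0]},{"grip":5,"linear":[0,-5,10.5],"rot":[0,0,0]},{"grip":5,"linear":[0,0,0],"rot":[0,0,0]}]' 30
python3 -c "
from h import *
st()"
```

```text
time_s: 19.12
eef_pos: [451.5, 16.5, 94.4]
ee_rot: [0.0, 0.683, 0.73, -0.0]
force: [2.7, -4.1, -3.7]
grip_width: 0.148
t 19.12 board [-80.5  40.9  94.4] toolz [ 0.    -0.001 -1.   ] yaw y 0.066 F [ 2.7 -4.1 -3.7] w 12.6 q [-0.22  0.32  1.88 -0.    0.93 -0.29]
```

```bash
python3 -m creep '[{"grip":5,"linear":[0,-4,10],"rot":[0,0,0]},{"grip":5,"linear":[0,-3.5,10],"rot":[0,0,0]},{"grip":5,"linear":[0,-3,9],"rot":[0,0,0]},{"grip":5,"linear":[0,-1.5,8],"rot":[0,0,0]},{"grip":5,"linear":[0,-1,5],"rot":[0,0,0]},{"grip":5,"linear":[0,-0.5,3],"rot":[0,0,0]},{"grip":5,"linear":[0,0,0],"rot":[0,0,0]}]' 30
python3 -c "
from h import *
st()"
```

```text
time_s: 19.7
eef_pos: [439.8, 15.7, 50.8]
ee_rot: [0.002, 0.684, 0.73, 0.001]
force: [4.6, -1.0, -0.8]
grip_width: 0.155
t 19.7 board [-92.2  40.9  50.8] toolz [ 0.004 -0.001 -1.   ] yaw y 0.066 F [ 4.6 -1.  -0.8] w 13.3 q [-0.23  0.38  1.95  0.    0.8  -0.3 ]
```

```bash
python3 -m creep '[{"grip":5,"linear":[0,0,3],"rot":[0,0,0]},{"grip":5,"linear":[0,0,2],"rot":[0,0,0]},{"grip":5,"linear":[0,0,0],"rot":[0,0,0]},{"grip":5,"linear":[0,0,0],"rot":[0,0,0]}]' 30
python3 -m creep '[{"grip":5,"linear":[0,0,1.5],"rot":[0,0,0]},{"grip":5,"linear":[0,0,1],"rot":[0,0,0]},{"grip":5,"linear":[0,0,0],"rot":[0,0,0]},{"grip":5,"linear":[0,0,0],"rot":[0,0,0]}]' 30
```

```text
time_s: 20.03
eef_pos: [439.9, 15.7, 48.4]
ee_rot: [0.002, 0.683, 0.73, 0.001]
force: [-8.0, -0.5, 36.8]
grip_width: 0.145
time_s: 20.37
eef_pos: [439.9, 15.7, 46.4]
ee_rot: [0.002, 0.683, 0.73, 0.001]
force: [-10.3, 0.6, 42.5]
grip_width: 0.146
```

The force rises at the stop, so the bar is fully down. I'll relax 2 mm, open slowly and rise clear.

```bash
python3 -m creep '[{"grip":5,"linear":[0,0,-2],"rot":[0,0,0]},{"grip":16,"linear":[0,0,0],"rot":[0,0,0]},{"grip":25,"linear":[0,0,0],"rot":[0,0,0]},{"grip":40,"linear":[0,0,0],"rot":[0,0,0]},{"grip":50,"linear":[0,0,0],"rot":[0,0,0]},{"grip":50,"linear":[0,0,0],"rot":[0,0,0]},{"grip":50,"linear":[0,-1,-8],"rot":[0,0,0]},{"grip":50,"linear":[0,0,-20],"rot":[0,0,0]},{"grip":50,"linear":[0,0,-30],"rot":[0,0,0]},{"grip":50,"linear":[0,-20,-30],"rot":[0,0,0]},{"grip":50,"linear":[0,-20,-30],"rot":[0,0,0]}]' 30
python3 -m creep '[{"grip":50,"linear":[0,-25,-30],"rot":[0,0,0]},{"grip":50,"linear":[0,-25,-20],"rot":[0,0,0]},{"grip":50,"linear":[0,-15,0],"rot":[0,0,0]},{"grip":50,"linear":[0,0,0],"rot":[0,0,0]}]' 30
python3 - <<'E'
from h import *
import cv2
st()
p,d=imaging.capture("scene"); cv2.imwrite("pics/scene10.png",p[:,:,::-1])
p,d=imaging.capture("top"); cv2.imwrite("pics/top10.png",cv2.resize(p[180:290,180:360,::-1],None,fx=4.4,fy=4.4,interpolation=cv2.INTER_CUBIC))
c=imaging.camera_params("top")
for u,v in [(302,250),(303,235),(304,225),(305,205),(225,235)]:
    z=np.median(d[v-1:v+2,u-1:u+2]);X=c["R"].T@(np.linalg.solve(c["intrinsics"],[u*z,v*z,z])-c["t"]);print(u,v,X.round(1))
E
```

```text
time_s: 21.28
eef_pos: [396.3, 13.5, 164.7]
ee_rot: [-0.0, 0.683, 0.73, -0.0]
force: [-0.5, -1.4, 0.2]
grip_width: 0.589
time_s: 21.62
eef_pos: [330.6, 9.2, 214.4]
ee_rot: [0.001, 0.684, 0.73, 0.0]
force: [0.2, -0.2, -0.5]
grip_width: 0.586
t 21.62 board [-201.6   41.6  214.4] toolz [ 0.002 -0.001 -1.   ] yaw y 0.066 F [ 0.2 -0.2 -0.5] w 50.0 q [-0.33 -0.12  2.03 -0.    1.23 -0.4 ]
302 250 [469.2 -14.8  38.2]
303 235 [507.7 -17.4  38.8]
304 225 [533.2 -20.1  42. ]
305 205 [585.4 -22.7  40.4]
225 235 [509.6 184.7  25.8]
```

View pics/scene10.png

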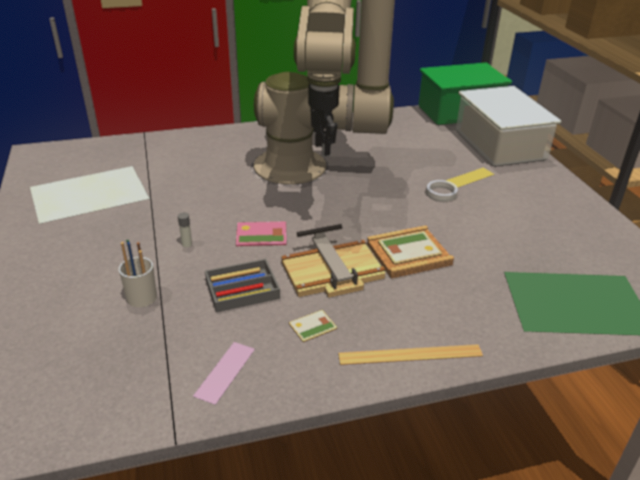

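View pics/top10.png

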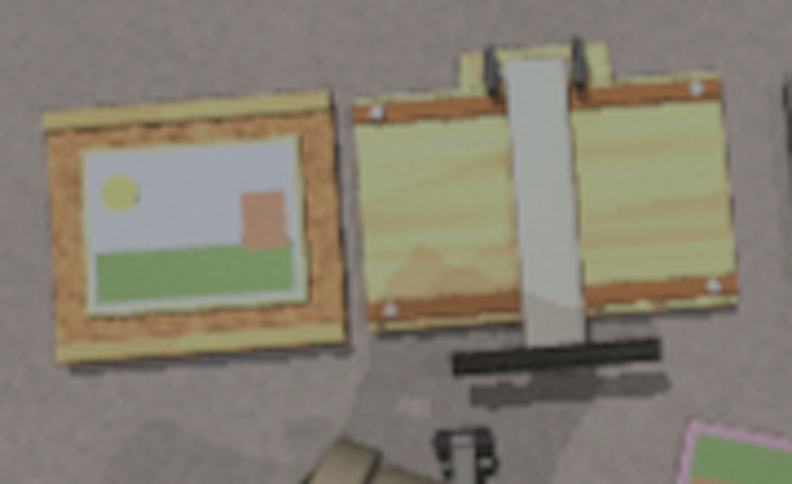

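The bar is down: the handle is at crop (556,356), level with its start position or about 1 px lower, and the bar slopes slightly down towards the handle. The panel is centred on the cork at crop (195,222), and the gripper is clear. Handing in.

```bash
python3 -c "
from rig import ctrl
print(ctrl.finish_job())"
```

```text
the job is handed in; nothing more can be done
None
```

I swung the clamp bar up until it rested open by itself. Then I slid the panel flat along the channel onto the cork with the two open fingers, lowered the bar under grip all the way to its stop, and released it. The job was handed in at about 21.7 s; it reported no verdict.

**Panel:** The last pictures show it straight on the cork and centred end to end, with about 20 mm margin at each end. It sits a few mm off centre across the board, well inside the 20 mm limit.

**Bar:** The wrist force rose to about 42 N against the closed stop before I let go. The bar then lay sloping slightly down, with the handle back at its start position.

**Other things:** The glue stick, tape roll, pencil pot and the other panels are where they were in the scene view, and the gripper was clear of everything.

**Disagreements:** While gripping, the handle turned out about 2 mm farther out in x than I had measured in the image. The opening arc therefore built up about 35 N of side force, which I corrected midway.

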